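Refit the grease filter and hold the extractor's fan dial on full

ROBOT

A 6-joint arm with a two-finger parallel gripper is mounted at the origin on the work surface. World frame = base frame: x ahead of the robot, y to its left, z up, the work surface at z = 0. Lengths are in m, angles in rad, forces in N, time in s.
With the tool pointing down it reaches from about 0.35 to 0.725 m from the base axis. Payload 6 kg.
Tool frame: the origin (TCP) lies midway between the tips of the shut fingers; the grasp point (between the pads) lies 19 mm behind it; x points along the fingers, y is the direction in which the jaws open and shut, and the axes are right-handed (so a half turn about x gives the same grasp; the last joint's range is limited). The gripper opens to 85 mm and grips with 20 to 120 N. Pads are 22 mm wide; open, the fingers measure 114 mm over their backs; the gripper's body (76 mm by 85 mm) begins 54 mm behind the grasp point. The pads swing forward as they close: fully open they stand 13 mm farther back than shut.
Start: joints at [-0.833, 0.04, 0.085, 0, -1.615, -0.334], TCP at [0.236, -0.552, 0.231] pointing down, gripper open.
Joint ranges: [-2.56, 2.56], [-1.29, 2.01], [-1.08, 1.49], [-3.29, 1.98], [-2.81, -0.18], [-2.99, 2.99]. Speed limits (rad/s): [2.57, 2.57, 3.01, 3.14, 3.14, 3.14].

INTERFACE

Orientations are given as a unit quaternion [x, y, z, w].
In Python, from bench import bot gives the robot as it stands.
- The arm moves only by the shell command python3 -m handwheel 'ROWS' [FORCE]. ROWS is JSON, a list of rows, each an object of numbers: "ax", "ay", "az": the turn, a rotation vector about the tool's x, y, z in units of 180 degrees (1.0 is 180 degrees); "x", "y", "z": the shift along the tool's x, y, z in units of 120 mm (1.0 is 120 mm); "grip": the gripper's target within -1 to 1 (fully open at 1, half-way at 0, shut at -1). A call has 1 to 8 rows; each row shifts and turns the commanded pose from where the row before left it, along the tool's axes as they then stand; what a row does not reach is not made up. A row lasts 1/8 s, in which the tool goes at most 62.5 mm and 10.7 degrees, less where a joint would pass 70% of its speed; a pose out of reach is approached as far as the arm can. A call with a number of a shift or a turn outside -1 to 1 is refused whole. A call with a gripper value outside its range is refused whole. The fingers move at their own pace and stop on an object; FORCE is the grip in N (left out, the last holds). Time passes only in rows, so rows that do not move let the fingers close. It gives the time, the measured TCP pose, the force and the opening at its end, in the units of the state.
- bot.read_state(): the state, without advancing time (a new reading comes with each control period).
- bot.get_image(name): name is "side" or "top"; returns (picture, depth): 420x560x3 uint8, blue, green, red; 420x560 float32, m along the optical axis (not along the pixel's ray), 0 where there is no reading.
- bot.calibration(name): a dict with "fx", "fy", "cx", "cy" (pixels), "dist" ([k1, k2, p1, p2, k3] as OpenCV has them; the pictures are not rectified), "R" (3x3) and "t" (3): a world point X has camera coordinates R X + t. Camera axes: x right, y down, z forward; pixel columns grow to the right and rows downward; lengths in m; the calibration is good to about 2 mm. A picture is of the moment at which its call begins. calibration takes no time and is no camera call.
- bot.job_done(): hands the job in, once; it reports no verdict.
The state is a dict: "t": time; "qpos": joint angles; "qvel": joint speeds; "tau": joint torques, N m; "ee_pos": TCP position; "tool_rot": TCP orientation; "ft_force": force on the tool from outside, world axes, zero at the start; "ft_torque": the same for the moment, N m; "opening": finger opening in m.
Only numpy, scipy, OpenCV 4.12 (cv2) and the standard library are available. Lean on these libraries where they do the work, as an engineer would, in place of code of your own. Each camera call takes 0.05 s, during which the arm holds its last target. There are 200 camera calls.

TASK

The washed grease filter of the small worktop fume extractor is drying on the wire rack. Stand it upright on its thin edge in the slot at the front of the extractor, handle tab up and fully home, and let go of it; only then turn the sprung fan dial on top clockwise past the first two clicks to the third and hold it there against its spring, so that the program finishes with the fingers still holding the dial on the third click. Leave the spoon rests, bowl, pepper grinder, salt pot and oil bottle where they stand.

Things in the scene. Friction and masses are not known exactly. Their poses are not given: they have to be found in the camera images.
- filter: Mesh filter cassette, 100 x 120 x 12 mm, about 0.16 kg, with a black handle tab 46 long x 40 wide x 12 mm thick in the middle of one 120 mm edge. Starts lying flat on the rack, underside 22 mm up, its tab reaching out past the rack's wires. Origin: centre of the mesh part's underside. +x points from the tab to the far (foot) edge, +y along the 120 mm width. Both faces are alike.
- filter_grip (a point): Point in the middle of the filter's handle tab: 30 mm from the mesh part's edge, 16 mm from the tab's end, half way through its thickness. 130 mm from filter_foot. Axes as filter.
- filter_foot (a point): Middle of the filter's foot edge, far from the tab, half way through its thickness. Axes as filter.
- rack: Low steel wire draining rack, 140 x 180 mm, top of its wires 22 mm above the worktop; it does not move. Origin: centre of its footprint on the worktop. The filter's middle lies about 30 mm from it towards the rack's -x side.
- extractor: White and steel worktop fume extractor, 185 mm deep (x from -85 to +100 mm), 220 mm wide, deck 110 mm high; does not move. Origin: middle of its footprint on the worktop; -x is its front, which looks across the worktop to the robot's right. The filter slot runs along the front, between a steel front lip and a steel back plate. The fan dial stands on the deck, its axis at x = +35 mm, y = 0.
- slot (a point): Middle of the filter slot's floor, 14 mm above the worktop, 53.5 mm in front of the extractor's origin; axes as extractor. Slot 19 mm wide (x), 128 mm long (y). Heights above this floor: front lip and end cheeks 44 mm (flared edges to 55), back plate 66 mm (flare to 75), deck 96 mm, starting 19.5 mm behind the slot's middle; top of the filter's tab, when home, 146 mm.
- dial_handle: Bar handle of the fan dial, black, 48 long x 12 wide x 24 mm high, on a round skirt 48 mm across. Origin: on the vertical turning axis at the foot of the bar, 118 mm above the worktop (bar top 142 mm). +x along the bar to its pointer end (white line), which at off is 0.6 rad counter-clockwise (from above) of the extractor's +x. Dots on the deck mark off and the three clicks.
- fan_dial (a joint): Turn of the fan dial in rad, clockwise from above: 0 off, clicks at 0.4, 0.8 and 1.2 (third, full speed), end stop 1.30. A spring turns it back to off from anywhere when let go; the clicks are felt but do not hold it. 0.05 to 0.1 N m to get going, about 0.15 N m to hold at the third click, 0.2 N m to reach the end stop.
- rest_a: White porcelain spoon rest, round dish 100 mm across with a short handle channel, 130 mm long, 18 mm high; bystander beyond the rack. Origin: centre of the dish's underside.
- rest_b: Second, like spoon rest; bystander at the far right.
- bowl: Empty amber glass bowl, 140 mm across, 62 mm high; bystander. Origin: centre of its underside.
- grinder: Black plastic press-button pepper grinder, 53 mm across, 120 mm high; bystander at the back. Origin: centre of its underside.
- salt_pot: Small white salt pot with a wooden lid, 52 mm across, 59 mm high; bystander near the robot. Origin: centre of its underside.
- oil_bottle: Green glass oil bottle, 60 mm across, 210 mm high; bystander on the left. Origin: centre of its underside.
There are look-alikes about, which are no part of the job. Of the things like the filter, leave any that is orange; of the rest the larger one is meant.

How it is judged:
On the way, in this order (a step that is already met when the one before it is completed fails the run):
1. the filter stands upright and fully home in the slot, let go (z of filter_foot in the frame of slot between -0.004 and 0.004 m and horizontal distance between filter_foot and slot below 0.01 m and angle between the x axis of filter and the z axis of extractor, either way round below 0.2 rad and contact force between each of the fingers, the arm and filter below 0.2 N), for 0.3 s.
2. the fingers hold the dial on its third click (value of joint fan_dial between 1.1 and 1.32 rad and contact force between the fingers and dial_handle above 0.5 N), for 0.3 s.
At the end, for the whole second after the job is handed in: Fingers press on the dial's bar (over 0.5 N) and hold it between 1.10 and 1.32 rad (third click: 1.2); the filter, untouched, stands in the slot, middle of its foot within 4 mm of the slot floor and 10 mm of the slot's middle, upright within 0.2 rad (all of step 1 and all of step 2); the arm keeps its last pose, push and grip.
It fails at once if the dial is turned (over 0.25 rad) while the filter is not home (value of joint fan_dial above 0.25 rad and not (z of filter_foot in the frame of slot between -0.004 and 0.004 m and horizontal distance between filter_foot and slot below 0.01 m and angle between the x axis of filter and the z axis of extractor, either way round below 0.2 rad)).
It fails at once if a bystander is moved by more than 30 mm or tipped (distance of any of rest_a, rest_b, bowl, grinder, salt_pot, oil_bottle from where it was at the start of the episode above 0.03 m or angle between any of rest_a, rest_b, bowl, grinder, salt_pot, oil_bottle's own z axis and vertical above 0.5 rad).
It also fails if it takes over 54 s, if anything falls off the work surface, if the arm or the gripper's body presses on something with over 40 N, if the wrist force passes 120 N, or if a joint passes its speed limit or range.

## Working session

There is one attempt and no reset: what is moved stays moved. The work goes in short steps, Python scripts to look and compute and a shell command to move; the robot and the scene stay as the last step left them, time stands still between calls to the robot, and variables do not carry over. Pictures are saved under pics/ and viewed, about 8 in all and at most 12, crops included, and the job is handed in when it is done.

```bash
mkdir -p pics; ls; python3 - <<'E'
from bench import bot
import cv2,numpy as np
s=bot.read_state(); print({k:np.round(v,3).tolist() for k,v in s.items()})
for n in("top","side"):
    im,d=bot.get_image(n); cv2.imwrite(f"pics/{n}0.png",im); np.save(f"pics/{n}0.npy",d)
    c=bot.calibration(n); print(n,c)
E
```

```text
pics
{'t': 0.0, 'qpos': [-0.833, 0.041, 0.084, -0.0, -1.616, -0.334], 'qvel': [-0.0, -0.002, 0.0, 0.001, 0.0, -0.0], 'tau': [0.0, -36.82, 34.741, 6.932, -0.005, 0.0], 'ee_pos': [0.236, -0.551, 0.23], 'tool_rot': [-0.141, 0.693, 0.142, 0.693], 'ft_force': [0.315, 0.155, -0.717], 'ft_torque': [0.031, -0.064, -0.018], 'opening': 0.085}
top {'fx': 479.8961922080976, 'fy': 479.8961922080976, 'cx': 287.0121233033055, 'cy': 208.3535810280252, 'dist': array([0.02540608, 0.        , 0.        , 0.        , 0.        ]), 'R': array([[-7.21478493e-02, -9.97393894e-01, -3.30223383e-04],
       [-9.77472231e-01,  7.07726234e-02, -1.98844846e-01],
       [ 1.98350006e-01, -1.40234438e-02, -9.80030927e-01]]), 't': array([0.06368292, 0.52139331, 1.2353641 ])}
side {'fx': 382.39615028732914, 'fy': 382.39615028732914, 'cx': 273.9962667730375, 'cy': 215.50854163811783, 'dist': array([-0.05242037,  0.        ,  0.        ,  0.        ,  0.        ]), 'R': array([[-0.83783893, -0.54589385,  0.00508278],
       [-0.38322135,  0.58148692, -0.71764501],
       [ 0.38880243, -0.60321876, -0.69639055]]), 't': array([0.45597817, 0.26428147, 1.01637093])}
```

View pics/top0.png

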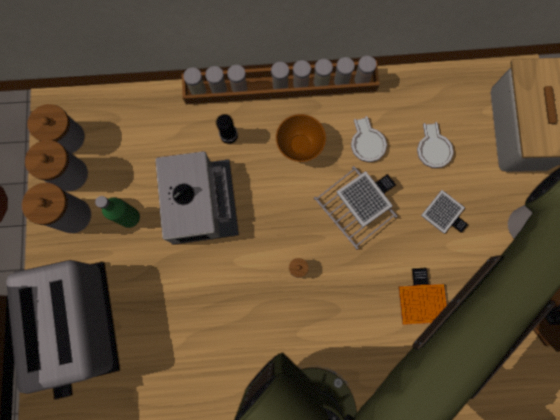

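View pics/side0.png

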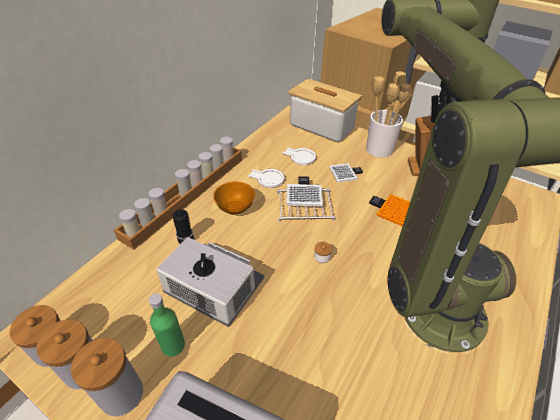

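Top view: filter on the rack at (365,198) with its tab at (387,184). The small look-alike is at (443,211), the orange one at (423,304), the extractor at (197,197) and the dial at (182,194).

```bash
cat > h.py <<'E'
import numpy as np,cv2
from bench import bot
def world(n,d):
    c=bot.calibration(n);K=np.array([[c['fx'],0,c['cx']],[0,c['fy'],c['cy']],[0,0,1]])
    h,w=d.shape;u,v=np.meshgrid(np.arange(w),np.arange(h))
    p=cv2.undistortPoints(np.stack([u,v],-1).reshape(-1,1,2).astype(float),K,c['dist']).reshape(h,w,2)
    P=np.dstack([p*d[...,None],d]); return (P-c['t'])@c['R']
def proj(n,X):
    c=bot.calibration(n);K=np.array([[c['fx'],0,c['cx']],[0,c['fy'],c['cy']],[0,0,1]])
    return cv2.projectPoints(np.array(X,float).reshape(-1,3),cv2.Rodrigues(c['R'])[0],c['t'],K,c['dist'])[0].reshape(-1,2)
E
python3 - <<'E'
from h import *
im=cv2.imread('pics/top0.png');d=np.load('pics/top0.npy');W=world('top',d)
g=lambda u,v:np.round(W[v,u],3).tolist()
for n,p in dict(table=(270,330),mesh=(365,198),tab=(387,184),deck=(197,225),dial=(182,194),grinder=(226,120),bowl=(300,118),salt=(299,267),oil=(102,201),rest_a=(369,146)).items(): print(n,g(*p))
def rect(lo,hi,u0,v0,u1,v1):
    m=np.zeros(d.shape,bool);m[v0:v1,u0:u1]=True
    m&=(W[...,2]>lo)&(W[...,2]<hi)&(d>0);q=W[m]
    r=cv2.minAreaRect(q[:,:2].astype(np.float32)*1000);print(lo,hi,len(q),np.round(q.mean(0),4),r,np.round(cv2.boxPoints(r)).tolist());return m
rect(.102,.118,150,145,245,245)
rect(.125,.155,150,145,245,245)
g2=im.max(2)
m=np.zeros(d.shape,bool);m[160:245,315:400]=True
m&=(W[...,2]>.026)&(W[...,2]<.045);q=W[m];dark=g2[m]<60
print('z',np.percentile(q[:,2],[5,50,95]),len(q))
a=cv2.resize(im[160:250,310:405],None,fx=4,fy=4,interpolation=2);b=cv2.resize(im[145:245,150:245],None,fx=4,fy=4,interpolation=2)
mm=cv2.resize((m*255).astype(np.uint8)[160:250,310:405],None,fx=4,fy=4,interpolation=0)
o=np.zeros((400,764,3),np.uint8);o[:360,:380]=a;o[:,384:764]=b
o[:360,:380][cv2.Canny(mm,50,150)>0]=(0,0,255)
cv2.imwrite('pics/c0.png',o)
E
```

```text
table [0.21, 0.094, 0.003]
mesh [0.542, -0.189, 0.033]
tab [0.576, -0.253, 0.035]
deck [0.487, 0.258, 0.107]
dial [0.564, 0.289, 0.133]
grinder [0.76, 0.17, 0.118]
bowl [0.779, -0.029, 0.051]
salt [0.365, 0.006, 0.063]
oil [0.541, 0.459, 0.212]
rest_a [0.697, -0.22, 0.011]
0.102 0.118 4059 [0.5664 0.2881 0.1096] ((570.1065673828125, 289.2593994140625), (220.90872192382812, 134.30368041992188), 3.9425878524780273) [[455.0, 349.0], [465.0, 215.0], [685.0, 230.0], [676.0, 364.0]]
0.125 0.155 120 [0.5685 0.2905 0.1385] ((570.1170043945312, 291.34307861328125), (13.910663604736328, 46.47167205810547), 37.62299728393555) [[550.0, 306.0], [579.0, 269.0], [590.0, 277.0], [561.0, 314.0]]
z [0.02707399 0.03161243 0.03669261] 1776
```

View pics/c0.png

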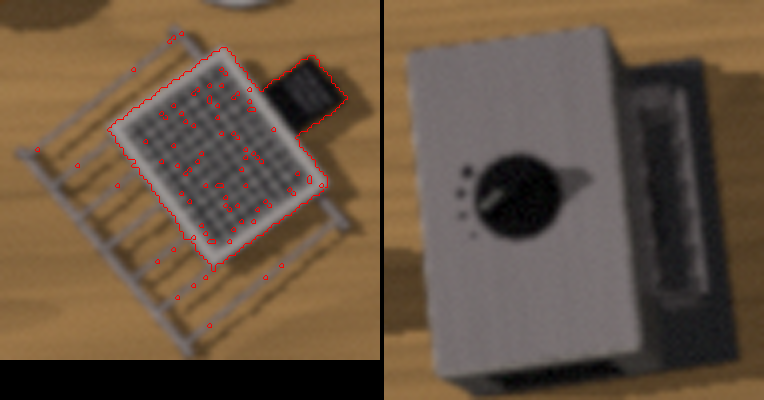

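Crop: mesh corners at crop (110,130), (222,48), (327,185), (213,267), with the tab at upper right. The dial pointer points to upper-left and agrees with 0.6 rad off extractor +x. Next I fit the filter pose and check it against both cameras.

```bash
cat >> h.py <<'E'
from scipy.spatial.transform import Rotation as Ro
def onplane(n,uv,z):
    c=bot.calibration(n);K=np.array([[c['fx'],0,c['cx']],[0,c['fy'],c['cy']],[0,0,1]])
    p=cv2.undistortPoints(np.array(uv,float).reshape(-1,1,2),K,c['dist']).reshape(-1,2)
    r=np.c_[p,np.ones(len(p))]@c['R'];o=-c['R'].T@c['t'];return o+r*((z-o[2])/r[:,2])[:,None]
def frame(x,y): x=np.array(x)/np.linalg.norm(x);y=y-x*np.dot(x,y);y/=np.linalg.norm(y);return Ro.from_matrix(np.c_[x,y,np.cross(x,y)])
def plan(P,R,n):
    """print rows for straight move to grasp/TCP pose P,R in n rows"""
    s=bot.read_state();p0=np.array(s['ee_pos']);R0=Ro.from_quat(s['tool_rot'])
    rv=(R0.inv()*R).as_rotvec()/n;d=(np.array(P)-p0)/n;Rk=R0;o=[]
    for k in range(n):
        o.append(np.round(np.r_[rv/np.pi,Rk.inv().apply(d)/.12],4).tolist());Rk=Rk*Ro.from_rotvec(rv)
    print('per row mm %.1f deg %.2f'%(np.linalg.norm(d)*1e3,np.degrees(np.linalg.norm(rv))))
    print('turn',o[0][:3],'shifts',[a[3:] for a in o])
az=lambda a:np.array([np.cos(np.radians(a)),np.sin(np.radians(a)),0])
E
python3 - <<'E'
from h import *
C=np.array([[110,130],[222,48],[327,185],[213,267]])/4-.4+[310,160]
q=onplane('top',C,.034)*1000
r=cv2.minAreaRect(q[:,:2].astype(np.float32));print(np.round(q,1),r)
T=onplane('top',np.array([[311,56],[346,97],[299,135],[265,93]])/4-.4+[310,160],.034)*1000;print('tab',np.round(T,1),T.mean(0))
# overlay model on both images
fx=(q[0]+q[3]-q[1]-q[2]);print('fx az',np.degrees(np.arctan2(fx[1],fx[0])),'edge az',np.degrees(np.arctan2(*(q[2]-q[1])[1::-1])),np.degrees(np.arctan2(*(q[3]-q[0])[1::-1])))
E
```

```text
[[ 563.8 -114.6   34. ]
 [ 616.1 -197.    34. ]
 [ 514.8 -258.1   34. ]
 [ 464.1 -175.    34. ]] ((540.1133422851562, -186.03578186035156), (118.52860260009766, 97.6766357421875), 31.248580932617188)
tab [[ 606.  -257.6   34. ]
 [ 575.2 -278.2   34. ]
 [ 550.9 -243.1   34. ]
 [ 582.1 -223.1   34. ]] [ 578.53240325 -250.50748974   34.        ]
fx az 121.88497924173004 edge az -148.9187102127169 -148.75141192174112
```

```bash
python3 - <<'E'
from h import *
E=np.array([-.0687,.9976,0]);Y=np.array([-.9976,-.0687,0]);U=np.array([0,0,1.]);O=np.array([.5724,.2563,0])
f=az(121.3);fy=np.cross(U,f);Cn=np.array([.540,-.186,0])
def box(c,ex,ey,x0,x1,y0,y1,z): return [c+ex*x+ey*y+U*z for x,y in((x0,y0),(x1,y0),(x1,y1),(x0,y1))]
L=[box(O,E,Y,-.063,-.044,-.064,.064,.058),box(O,E,Y,-.034,.1,-.11,.11,.11),box(O+E*.035,az(128.3),az(218.3),-.024,.024,-.006,.006,.142),box(O,E,Y,-.085,-.034,-.11,.11,.0),
 box(Cn,f,fy,-.05,.05,-.06,.06,.034),box(Cn,f,fy,-.096,-.05,-.02,.02,.034)]
out=[]
for n,(u0,v0,w,h) in(('top',(150,140,130,110)),('side',(140,220,130,110)),('side',(265,165,90,70))):
    im=cv2.imread(f'pics/{n}0.png');k=390//w
    c=cv2.resize(im[v0:v0+h,u0:u0+w],None,fx=k,fy=k,interpolation=2)
    for b in L: cv2.polylines(c,[np.int32((proj(n,b)-[u0-.5,v0-.5])*k*8)],True,(0,0,255),1,cv2.LINE_AA,3)
    out.append(c)
o=np.zeros((600,800,3),np.uint8);o[:330,:390]=out[0];o[:330,400:790]=out[1];a=cv2.resize(out[2],(347,270));o[330:,:347]=a
cv2.imwrite('pics/c1.png',o)
E
```

```text
(no output)
```

View pics/c1.png

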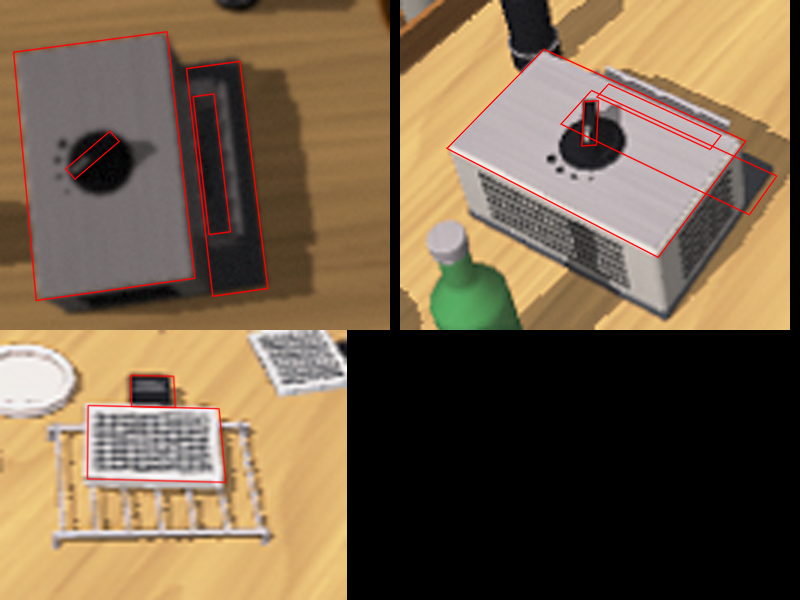

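The model outlines match in both views, so I move to above the tab.

```bash
cat >> h.py <<'E'
f=az(121.3);G=np.array([.582,-.255,.028]);U=np.array([0,0,1.])
a=np.cos(np.radians(70))*f-np.sin(np.radians(70))*U
Rp=frame(a,az(31.3));Pp=G+.019*a
E
python3 - <<'E'
from h import *
print(Pp); plan(Pp+[0,0,.13],Rp,12)
E
```

```text
[ 0.57862397 -0.2494474   0.01014584]
per row mm 38.8 deg 6.98
turn [0.0375, 0.0076, 0.0066] shifts [[0.0628, 0.0992, 0.3014], [0.0581, 0.1328, 0.2892], [0.0545, 0.1647, 0.273], [0.0519, 0.1946, 0.2531], [0.0505, 0.222, 0.2297], [0.0502, 0.2465, 0.2033], [0.051, 0.2677, 0.1742], [0.0529, 0.2853, 0.1429], [0.0559, 0.2991, 0.1097], [0.06, 0.3088, 0.0753], [0.0651, 0.3143, 0.04], [0.0711, 0.3155, 0.0045]]
```

```bash
python3 -m handwheel '[{"ax":0.0375,"ay":0.0076,"az":0.0066,"x":0.063,"y":0.1,"z":0.3,"grip":1},{"ax":0.0375,"ay":0.0076,"az":0.0066,"x":0.058,"y":0.133,"z":0.29,"grip":1},{"ax":0.0375,"ay":0.0076,"az":0.0066,"x":0.0545,"y":0.165,"z":0.273,"grip":1},{"ax":0.0375,"ay":0.0076,"az":0.0066,"x":0.052,"y":0.195,"z":0.253,"grip":1},{"ax":0.0375,"ay":0.0076,"az":0.0066,"x":0.0505,"y":0.222,"z":0.23,"grip":1},{"ax":0.0375,"ay":0.0076,"az":0.0066,"x":0.05,"y":0.2465,"z":0.203,"grip":1}]'
python3 - <<'E'
from h import *
print(bot.read_state()['qpos']); plan(Pp+[0,0,.13],Rp,6)
E
```

```text
t: 0.85
ee_pos: [0.4079, -0.3995, 0.1853]
tool_rot: [0.141, 0.753, -0.076, 0.638]
ft_force: [0.5, -0.3, -1.2]
opening: 0.0854
[-0.4497796   0.13377519  0.10437267 -0.0406579  -1.72474057 -1.43239485]
per row mm 38.6 deg 6.94
turn [0.0373, 0.0076, 0.0066] shifts [[0.0509, 0.2668, 0.1725], [0.0529, 0.2842, 0.1415], [0.0559, 0.2977, 0.1087], [0.06, 0.3073, 0.0746], [0.065, 0.3127, 0.0398], [0.071, 0.3139, 0.0047]]
```

```bash
python3 -m handwheel '[{"ax":0.0373,"ay":0.0076,"az":0.0066,"x":0.051,"y":0.267,"z":0.1725},{"ax":0.0373,"ay":0.0076,"az":0.0066,"x":0.053,"y":0.284,"z":0.1415},{"ax":0.0373,"ay":0.0076,"az":0.0066,"x":0.056,"y":0.298,"z":0.109},{"ax":0.0373,"ay":0.0076,"az":0.0066,"x":0.06,"y":0.307,"z":0.0746},{"ax":0.0373,"ay":0.0076,"az":0.0066,"x":0.065,"y":0.3127,"z":0.04},{"ax":0.0373,"ay":0.0076,"az":0.0066,"x":0.071,"y":0.314,"z":0.0047},{}]'
python3 - <<'E'
from h import *
print(bot.read_state()['qpos']); plan(Pp,Rp,5)
E
```

```text
[-0.4497796   0.13377519  0.10437267 -0.0406579  -1.72474057 -1.43239485]
per row mm 57.4 deg 8.33
turn [0.0447, 0.0091, 0.0079] shifts [[0.274, 0.3061, 0.2449], [0.2754, 0.3311, 0.208], [0.2785, 0.3507, 0.1679], [0.2832, 0.3643, 0.1256], [0.2894, 0.3718, 0.082]]invalid input
```

An empty row is refused, so nothing moved. I resend with a full last row.

```bash
python3 -m handwheel '[{"ax":0.0373,"ay":0.0076,"az":0.0066,"x":0.051,"y":0.267,"z":0.1725,"grip":1},{"ax":0.0373,"ay":0.0076,"az":0.0066,"x":0.053,"y":0.284,"z":0.1415,"grip":1},{"ax":0.0373,"ay":0.0076,"az":0.0066,"x":0.056,"y":0.298,"z":0.109,"grip":1},{"ax":0.0373,"ay":0.0076,"az":0.0066,"x":0.06,"y":0.307,"z":0.0746,"grip":1},{"ax":0.0373,"ay":0.0076,"az":0.0066,"x":0.065,"y":0.3127,"z":0.04,"grip":1},{"ax":0.0373,"ay":0.0076,"az":0.0066,"x":0.071,"y":0.314,"z":0.0047,"grip":1},{"x":0,"grip":1}]'
python3 - <<'E'
from h import *
print(bot.read_state()['qpos']); plan(Pp,Rp,5)
E
```

```text
[-0.4497796   0.13377519  0.10437267 -0.0406579  -1.72474057 -1.43239485]
per row mm 57.4 deg 8.33
turn [0.0447, 0.0091, 0.0079] shifts [[0.274, 0.3061, 0.2449], [0.2754, 0.3311, 0.208], [0.2785, 0.3507, 0.1679], [0.2832, 0.3643, 0.1256], [0.2894, 0.3718, 0.082]]invalid input
```

```bash
python3 -m handwheel '[{"ax":0.0373,"ay":0.0076,"az":0.0066,"x":0.051,"y":0.267,"z":0.1725,"grip":1},{"ax":0.0373,"ay":0.0076,"az":0.0066,"x":0.053,"y":0.284,"z":0.1415,"grip":1},{"ax":0.0373,"ay":0.0076,"az":0.0066,"x":0.056,"y":0.298,"z":0.109,"grip":1},{"ax":0.0373,"ay":0.0076,"az":0.0066,"x":0.06,"y":0.307,"z":0.0746,"grip":1},{"ax":0.0373,"ay":0.0076,"az":0.0066,"x":0.065,"y":0.3127,"z":0.04,"grip":1},{"ax":0.0373,"ay":0.0076,"az":0.0066,"x":0.071,"y":0.314,"z":0.0047,"grip":1},{"ax":0,"ay":0,"az":0,"x":0,"y":0,"z":0,"grip":1}]'
python3 - <<'E'
from h import *
print(bot.read_state()['qpos']); plan(Pp,Rp,5)
E
```

```text
t: 1.72
ee_pos: [0.5783, -0.2482, 0.1387]
tool_rot: [0.4, 0.716, -0.28, 0.499]
ft_force: [0.5, -1.0, 0.4]
opening: 0.0856
[-0.23628797  0.39675176  0.37965339 -0.25246655 -1.80103198 -2.3824466 ]
per row mm 25.7 deg 0.06
turn [0.0002, -0.0002, 0.0001] shifts [[0.2004, -0.0005, 0.0758], [0.2004, -0.0005, 0.0757], [0.2005, -0.0005, 0.0756], [0.2005, -0.0005, 0.0755], [0.2006, -0.0005, 0.0754]]
```

```bash
python3 -m handwheel '[{"ax":0,"ay":0,"az":0,"x":0.2,"y":0,"z":0.0757,"grip":1},{"ax":0,"ay":0,"az":0,"x":0.2,"y":0,"z":0.0757,"grip":1},{"ax":0,"ay":0,"az":0,"x":0.2,"y":0,"z":0.0757,"grip":1},{"ax":0,"ay":0,"az":0,"x":0.2,"y":0,"z":0.0757,"grip":1},{"ax":0,"ay":0,"az":0,"x":0.2,"y":0,"z":0.0757,"grip":1},{"ax":0,"ay":0,"az":0,"x":0,"y":0,"z":0,"grip":1}]'
python3 - <<'E'
from h import *
im,d=bot.get_image('side');cv2.imwrite('pics/s1.png',cv2.resize(im[130:250,220:380],None,fx=4,fy=4,interpolation=2))
plan(Pp,Rp,1)
E
```

```text
t: 2.48
ee_pos: [0.5765, -0.2513, 0.0103]
tool_rot: [0.401, 0.716, -0.281, 0.499]
ft_force: [0.6, 0.2, 0.4]
opening: 0.0855
per row mm 3.4 deg 0.17
turn [0.0008, -0.0002, 0.0005] shifts [[0.021, 0.0179, -0.0056]]
```

View pics/s1.png

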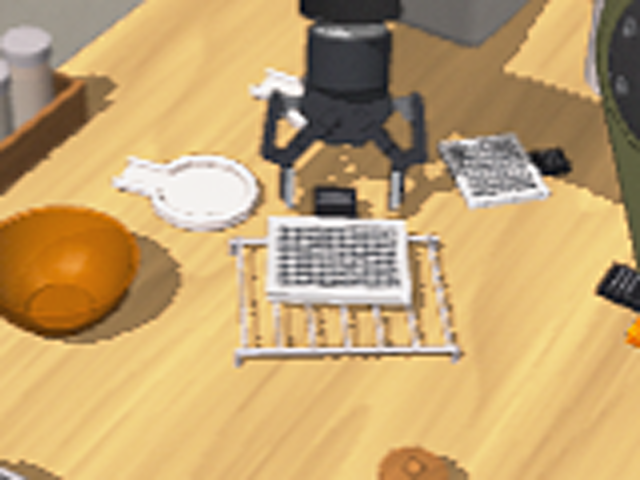

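The fingers straddle the tab, which is at (333,200) between fingers at (288,190) and (398,190). They sit about 3 mm off centre. I nudge them and close.

```bash
python3 -m handwheel '[{"ax":0,"ay":0,"az":0,"x":0.015,"y":0.023,"z":0,"grip":1},{"ax":0,"ay":0,"az":0,"x":0,"y":0,"z":0,"grip":-1},{"ax":0,"ay":0,"az":0,"x":0,"y":0,"z":0,"grip":-1},{"ax":0,"ay":0,"az":0,"x":0,"y":0,"z":0,"grip":-1},{"ax":0,"ay":0,"az":0,"x":0,"y":0,"z":0,"grip":-1},{"ax":0,"ay":0,"az":0,"x":0,"y":0,"z":0,"grip":-1}]' 90
```

```text
t: 3.28
ee_pos: [0.5807, -0.2496, 0.0117]
tool_rot: [0.401, 0.714, -0.28, 0.501]
ft_force: [-0.3, 0.1, 3.8]
opening: 0.0378
```

```bash
python3 - <<'E'
from h import *
s=bot.read_state();print(s['opening'],s['ft_force'])
P=np.array(s['ee_pos'])
print('lift');plan(P+[0,0,.27],Ro.from_quat(s['tool_rot']),6)
E
```

```text
0.03778283715985832 [-0.25658489  0.06409562  3.81263646]
lift
per row mm 45.0 deg 0.00
turn [0.0, 0.0, 0.0] shifts [[-0.3525, 0.0006, -0.1279], [-0.3525, 0.0006, -0.1279], [-0.3525, 0.0006, -0.1279], [-0.3525, 0.0006, -0.1279], [-0.3525, 0.0006, -0.1279], [-0.3525, 0.0006, -0.1279]]
```

```bash
python3 -m handwheel '[{"ax":0,"ay":0,"az":0,"x":-0.15,"y":0,"z":-0.055,"grip":-1},{"ax":0,"ay":0,"az":0,"x":-0.3,"y":0,"z":-0.11,"grip":-1},{"ax":0,"ay":0,"az":0,"x":-0.35,"y":0,"z":-0.128,"grip":-1},{"ax":0,"ay":0,"az":0,"x":-0.35,"y":0,"z":-0.128,"grip":-1},{"ax":0,"ay":0,"az":0,"x":-0.35,"y":0,"z":-0.128,"grip":-1},{"ax":0,"ay":0,"az":0,"x":-0.35,"y":0,"z":-0.128,"grip":-1},{"ax":0,"ay":0,"az":0,"x":-0.15,"y":0,"z":-0.055,"grip":-1},{"ax":0,"ay":0,"az":0,"x":0,"y":0,"z":0,"grip":-1}]'
python3 - <<'E'
from h import *
s=bot.read_state();print(s['qpos'],s['opening'])
im,d=bot.get_image('side');cv2.imwrite('pics/s2.png',im[60:300,150:470])
# mid: tool down, tool y az 183.94, at (.56,-.12,.30)
M=frame([0,0,-1.],az(183.94));R0=Ro.from_quat(s['tool_rot'])
rv=(R0.inv()*M).as_rotvec();print(np.degrees(rv))
plan([.55,-.12,.30],M,15)
E
```

```text
t: 4.28
ee_pos: [0.5803, -0.2495, 0.2692]
tool_rot: [0.401, 0.713, -0.28, 0.503]
ft_force: [0.8, 0.3, -2.2]
opening: 0.038
[-0.23813747  0.40038286  0.62892877 -0.27273291 -2.03083836 -2.44727064] 0.03798466166767354
[-150.47757174   -6.12671423  -26.29126656]
per row mm 9.1 deg 10.19
turn [-0.0557, -0.0023, -0.0098] shifts [[0.0066, 0.0232, -0.072], [0.0052, 0.0356, -0.0668], [0.0035, 0.0468, -0.0596], [0.0015, 0.0566, -0.0506], [-0.0007, 0.0645, -0.04], [-0.003, 0.0704, -0.0281], [-0.0054, 0.0741, -0.0154], [-0.0078, 0.0755, -0.0022], [-0.0101, 0.0744, 0.011], [-0.0122, 0.071, 0.0239], [-0.0141, 0.0654, 0.0359], [-0.0157, 0.0576, 0.0468], [-0.0169, 0.0481, 0.0562], [-0.0178, 0.037, 0.0638], [-0.0183, 0.0248, 0.0694]]
```

View pics/s2.png

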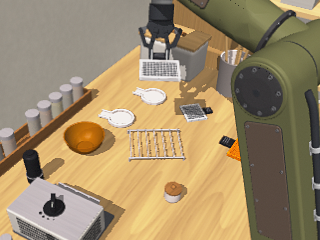

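The filter is held by its tab at (160,68), nearly level, and the rack is empty. Next I yaw the tool, heading for tool straight down.

```bash
python3 -m handwheel '[{"ax":-0.0557,"ay":-0.0023,"az":-0.0098,"x":0.0066,"y":0.023,"z":-0.072,"grip":-1},{"ax":-0.0557,"ay":-0.0023,"az":-0.0098,"x":0.005,"y":0.0356,"z":-0.067,"grip":-1},{"ax":-0.0557,"ay":-0.0023,"az":-0.0098,"x":0.0035,"y":0.047,"z":-0.06,"grip":-1},{"ax":-0.0557,"ay":-0.0023,"az":-0.0098,"x":0.0015,"y":0.057,"z":-0.05,"grip":-1},{"ax":-0.0557,"ay":-0.0023,"az":-0.0098,"x":0,"y":0.0645,"z":-0.04,"grip":-1},{"ax":-0.0557,"ay":-0.0023,"az":-0.0098,"x":-0.003,"y":0.07,"z":-0.028,"grip":-1},{"ax":-0.0557,"ay":-0.0023,"az":-0.0098,"x":-0.005,"y":0.074,"z":-0.015,"grip":-1},{"ax":-0.0557,"ay":-0.0023,"az":-0.0098,"x":-0.008,"y":0.0755,"z":-0.002,"grip":-1}]'
python3 -m handwheel '[{"ax":-0.0557,"ay":-0.0023,"az":-0.0098,"x":-0.01,"y":0.074,"z":0.011,"grip":-1},{"ax":-0.0557,"ay":-0.0023,"az":-0.0098,"x":-0.012,"y":0.071,"z":0.024,"grip":-1},{"ax":-0.0557,"ay":-0.0023,"az":-0.0098,"x":-0.014,"y":0.065,"z":0.036,"grip":-1},{"ax":-0.0557,"ay":-0.0023,"az":-0.0098,"x":-0.0157,"y":0.0576,"z":0.047,"grip":-1},{"ax":-0.0557,"ay":-0.0023,"az":-0.0098,"x":-0.017,"y":0.048,"z":0.056,"grip":-1},{"ax":-0.0557,"ay":-0.0023,"az":-0.0098,"x":-0.018,"y":0.037,"z":0.064,"grip":-1},{"ax":-0.0557,"ay":-0.0023,"az":-0.0098,"x":-0.018,"y":0.025,"z":0.069,"grip":-1},{"ax":0,"ay":0,"az":0,"x":0,"y":0,"z":0,"grip":-1}]'
cat >> h.py <<'E'
E_=np.array([-.0687,.9976,0]);S=np.array([.5760,.2030,.014])
ap=np.cos(np.radians(20))*E_-np.sin(np.radians(20))*U  # placing tool axis
Rl=frame(ap,az(183.94))
E
python3 - <<'E'
from h import *
s=bot.read_state();print(s['qpos'],s['opening'])
# tool axis points to S, grip 130 over foot
H=S+[0,0,.130+.13]+.019*ap; print(H)
plan(H-.10*E_,Rl,10)
E
```

```text
t: 5.32
ee_pos: [0.5636, -0.1797, 0.282]
tool_rot: [-0.108, 0.753, 0.182, 0.623]
ft_force: [-0.1, -0.6, -1.4]
opening: 0.0384
t: 6.32
ee_pos: [0.5494, -0.1197, 0.2987]
tool_rot: [-0.516, 0.484, 0.518, 0.482]
ft_force: [-0.9, -0.2, -1.9]
opening: 0.0381
[ 1.42158291e-01 -3.85748245e-02  1.29142142e-01 -4.23118188e-04
 -1.74246877e+00 -7.50283811e-02] 0.038109745529143
[0.57477342 0.22081131 0.26750162]
per row mm 24.5 deg 7.00
turn [-0.0001, -0.0389, -0.0001] shifts [[0.0258, -0.0404, 0.1984], [0.0498, -0.0405, 0.1937], [0.0731, -0.0405, 0.1862], [0.0952, -0.0406, 0.1759], [0.116, -0.0406, 0.163], [0.135, -0.0406, 0.1476], [0.152, -0.0406, 0.13], [0.1667, -0.0407, 0.1105], [0.1789, -0.0406, 0.0894], [0.1885, -0.0406, 0.0669]]
```

```bash
python3 -m handwheel '[{"ax":0,"ay":-0.0389,"az":0,"x":0.026,"y":-0.04,"z":0.198,"grip":-1},{"ax":0,"ay":-0.0389,"az":0,"x":0.05,"y":-0.04,"z":0.194,"grip":-1},{"ax":0,"ay":-0.0389,"az":0,"x":0.073,"y":-0.04,"z":0.186,"grip":-1},{"ax":0,"ay":-0.0389,"az":0,"x":0.095,"y":-0.0405,"z":0.176,"grip":-1},{"ax":0,"ay":-0.0389,"az":0,"x":0.116,"y":-0.0405,"z":0.163,"grip":-1},{"ax":0,"ay":-0.0389,"az":0,"x":0.135,"y":-0.0405,"z":0.148,"grip":-1}]'
python3 -m handwheel '[{"ax":0,"ay":-0.0389,"az":0,"x":0.152,"y":-0.0405,"z":0.13,"grip":-1},{"ax":0,"ay":-0.0389,"az":0,"x":0.167,"y":-0.0405,"z":0.11,"grip":-1},{"ax":0,"ay":-0.0389,"az":0,"x":0.179,"y":-0.0405,"z":0.089,"grip":-1},{"ax":0,"ay":-0.0389,"az":0,"x":0.1885,"y":-0.0405,"z":0.067,"grip":-1},{"ax":0,"ay":0,"az":0,"x":0,"y":0,"z":0,"grip":-1},{"ax":0,"ay":0,"az":0,"x":0,"y":0,"z":0,"grip":-1}]'
python3 - <<'E'
from h import *
s=bot.read_state();print(s['qpos'],s['opening'])
H=S+[0,0,.130+.13]+.019*ap; plan(H-.10*E_,Rl,1)
o=np.zeros((480,800,3),np.uint8)
for i,n in enumerate(('top','side')):
    im,d=bot.get_image(n);cv2.imwrite(f'pics/{n}3.png',im);np.save(f'pics/{n}3.npy',d)
    u,v=proj(n,H-.1*E_-[0,0,.06])[0].astype(int);u=max(u,66);v=max(v,80)
    o[:,i*400:i*400+396]=cv2.resize(im[v-80:v+80,u-66:u+66],(396,480),interpolation=2)
cv2.imwrite('pics/c3.png',o)
E
```

```text
t: 7.08
ee_pos: [0.5694, 0.0245, 0.2796]
tool_rot: [-0.293, 0.28, 0.668, 0.624]
ft_force: [0.7, -0.7, -1.3]
opening: 0.0382
t: 7.82
ee_pos: [0.5823, 0.1195, 0.268]
tool_rot: [-0.127, 0.121, 0.719, 0.672]
ft_force: [0.3, 0.6, -0.2]
opening: 0.0382
[-0.22020469  0.19032191  0.23615707 -1.21672348 -1.8576848   0.05316958] 0.03818245791691525
per row mm 1.7 deg 0.32
turn [-0.0014, -0.0011, 0.0] shifts [[0.0136, 0.005, 0.0004]]
```

View pics/c3.png

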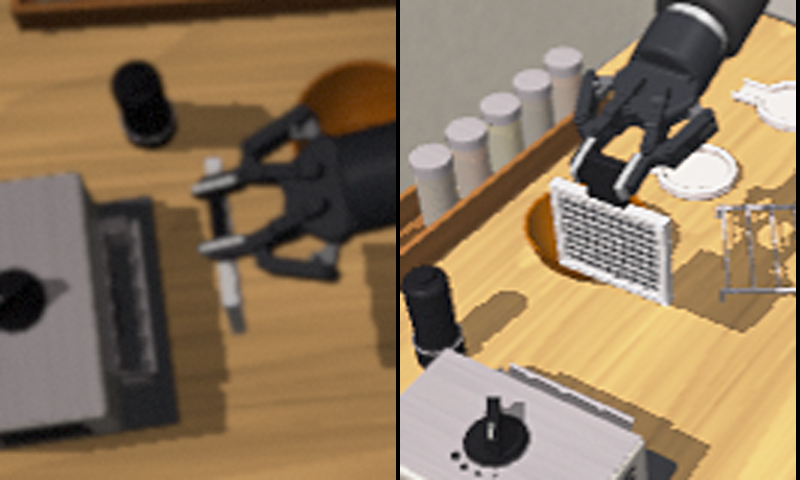

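The filter hangs nearly upright, facing the slot. I measure its real pose from the side camera's depth.

```bash
cat > fit.py <<'E'
from h import *
from scipy.optimize import least_squares
def fit(n,k):
    d=np.load(f'pics/{n}{k}.npy');W=world(n,d)
    s=bot.read_state();Rt=Ro.from_quat(s['tool_rot']);tcp=np.array(s['ee_pos'])
    # expected filter frame from tool: fx=cos70*a+sin70*tz etc
    x,y,z=Rt.as_matrix().T
    c,sn=np.cos(np.radians(70)),np.sin(np.radians(70))
    fy=-y;q=[c*x+sn*v for v in(z,-z)];fx=min(q,key=lambda v:v[2]);fz=np.cross(fx,fy)
    g=tcp-.019*x;o=g+.080*fx  # mid-thickness centre of mesh
    L=(W-o)@np.c_[fx,fy,fz]
    m=(np.abs(L[...,2])<.022)&(np.abs(L[...,0])<.07)&(np.abs(L[...,1])<.08)&(L[...,0]>-.045)&(d>0)
    Q=L[m];mid=np.median(Q[:,2]);Q=Q[np.abs(Q[:,2]-mid)<.012]
    A=np.c_[Q[:,:2],np.ones(len(Q))];p=np.linalg.lstsq(A,Q[:,2],rcond=None)[0]
    r=Q[:,2]-A@p;Q=Q[np.abs(r)<.004];A=np.c_[Q[:,:2],np.ones(len(Q))];p=np.linalg.lstsq(A,Q[:,2],rcond=None)[0]
    print(n,len(Q),'plane tilt x,y deg',np.degrees(p[:2]),'centre off z mm',p[2]*1e3)
    print('extent x',np.percentile(Q[:,0],[1,99])*1e3,'y',np.percentile(Q[:,1],[1,99])*1e3,cv2.minAreaRect((Q[:,:2]*1e3).astype(np.float32)))
    print('foot est',o+.05*fx,'fx',fx,'fz',fz,'fy',fy)
if __name__=='__main__':
    import sys;fit('side',sys.argv[1])
E
python3 fit.py 3
```

```text
side 906 plane tilt x,y deg [-0.3086281   0.53457848] centre off z mm -4.020926141048138
extent x [-44.3600726   49.41346756] y [-61.09745433  55.10647943] ((3.3554229736328125, -2.2021942138671875), (119.8725814819336, 96.8197021484375), 89.87191009521484)
foot est [0.58351506 0.10187006 0.14590819] fx [-9.32185941e-04 -3.00172013e-03 -9.99995060e-01] fz [ 0.06772435 -0.99769976  0.0029317 ] fy [ 0.99770363  0.06772128 -0.00113333]
```

```bash
python3 - <<'E'
from h import *
d=np.load('pics/side0.npy');W=world('side',d)
m=np.zeros(d.shape,bool);m[225:325,150:265]=True;m&=(W[...,2]>.102)&(W[...,2]<.117)&(d>0)
q=W[m];r=cv2.minAreaRect(q[:,:2].astype(np.float32)*1000);print(len(q),np.median(q[:,2]),r)
# in extractor frame, robust edges
O=np.array([.5724,.2563,0]);L=(q-O)@np.c_[E_,-az(3.94),U];print(np.percentile(L[:,0],[.3,1,99,99.7])*1e3,np.percentile(L[:,1],[.3,1,99,99.7])*1e3)
s=bot.read_state();H=S+[0,0,.130+.13]+.019*ap; plan(H+[.0025,.0015,0],Rl,1)
E
```

```text
3366 0.11140616087824826 ((565.8883056640625, 339.1724853515625), (220.35879516601562, 230.74478149414062), 4.066834449768066)
[-31.00380857 -29.72359468 100.54605634 101.53806412] [-107.83834477 -105.82753306  108.84571079  109.7440605 ]
per row mm 102.4 deg 0.19
turn [-0.0004, -0.0009, 0.0002] shifts [[0.8061, -0.0149, 0.2796]]
```

```bash
python3 -m handwheel '[{"ax":0,"ay":0,"az":0,"x":0.27,"y":-0.003,"z":0.0935,"grip":-1},{"ax":0,"ay":0,"az":0,"x":0.27,"y":-0.003,"z":0.0935,"grip":-1},{"ax":0,"ay":0,"az":0,"x":0.272,"y":-0.003,"z":0.0935,"grip":-1},{"ax":0,"ay":0,"az":0,"x":0,"y":0,"z":0,"grip":-1},{"ax":0,"ay":0,"az":0,"x":0,"y":0,"z":0,"grip":-1}]'
python3 - <<'E'
from h import *
H=S+[0,0,.130+.13]+.019*ap+[.0015,0,0]+.0025*E_; plan(H,Rl,1);plan(H-[0,0,.08],Rl,4)
for n in('top','side'):
    im,d=bot.get_image(n);cv2.imwrite(f'pics/{n}4.png',im);np.save(f'pics/{n}4.npy',d)
E
python3 fit.py 4
```

```text
t: 8.55
ee_pos: [0.5763, 0.2232, 0.2674]
tool_rot: [-0.127, 0.119, 0.72, 0.672]
ft_force: [0.1, -0.8, -1.1]
opening: 0.0384
per row mm 0.2 deg 0.10
turn [-0.0003, -0.0005, 0.0] shifts [[0.0005, 0.0013, 0.001]]
per row mm 20.0 deg 0.03
turn [-0.0001, -0.0001, 0.0] shifts [[0.0574, 0.0002, -0.1563], [0.0573, 0.0002, -0.1563], [0.0572, 0.0003, -0.1563], [0.0572, 0.0003, -0.1564]]
side 954 plane tilt x,y deg [-0.19230832 -0.10238546] centre off z mm -4.497678407810006
extent x [-43.50910594  48.33938882] y [-63.16548421  55.88241736] ((3.19000244140625, -3.323375701904297), (122.29298400878906, 95.85697937011719), 89.9411392211914)
foot est [0.57753075 0.20483073 0.14341954] fx [-1.80910076e-03 -9.64366050e-04 -9.99997899e-01] fz [ 6.71814594e-02 -9.97740420e-01  8.40650725e-04] fy [ 0.99773913  0.0671798  -0.0018698 ]
```

The filter is within about 1–2 mm of the slot line, so I descend in two stages and watch the force.

```bash
python3 -m handwheel '[{"ax":0,"ay":0,"az":0,"x":0.0573,"y":0.001,"z":-0.1563,"grip":-1},{"ax":0,"ay":0,"az":0,"x":0.0573,"y":0,"z":-0.1563,"grip":-1},{"ax":0,"ay":0,"az":0,"x":0.0573,"y":0,"z":-0.1563,"grip":-1},{"ax":0,"ay":0,"az":0,"x":0.0573,"y":0,"z":-0.1563,"grip":-1},{"ax":0,"ay":0,"az":0,"x":0,"y":0,"z":0,"grip":-1}]'
python3 -m handwheel '[{"ax":0,"ay":0,"az":0,"x":0.0285,"y":0,"z":-0.0783,"grip":-1},{"ax":0,"ay":0,"az":0,"x":0.0285,"y":0,"z":-0.0783,"grip":-1},{"ax":0,"ay":0,"az":0,"x":0,"y":0,"z":0,"grip":-1}]'
python3 - <<'E'
from h import *
for n in('top','side'):
    im,d=bot.get_image(n);cv2.imwrite(f'pics/{n}5.png',im);np.save(f'pics/{n}5.npy',d)
s=bot.read_state();print(s['ee_pos'],s['ft_force'],s['ft_torque'])
plan(S+[0,0,.131]+.019*ap+[.0015,0,0]+.0025*E_,Rl,4)
E
```

```text
t: 9.28
ee_pos: [0.5754, 0.2236, 0.1837]
tool_rot: [-0.124, 0.121, 0.72, 0.672]
ft_force: [0.5, -1.3, -0.5]
opening: 0.0384
t: 9.65
ee_pos: [0.5756, 0.2236, 0.1656]
tool_rot: [-0.126, 0.12, 0.72, 0.672]
ft_force: [0.4, -1.4, -1.8]
opening: 0.0383
[0.57581156 0.22365523 0.16651859] [ 0.05409095 -1.37028752 -2.03928454] [-3.45072056 -0.20255858  0.16689998]
per row mm 7.0 deg 0.04
turn [-0.0002, -0.0, -0.0] shifts [[0.0192, -0.0007, -0.0551], [0.0192, -0.0007, -0.0551], [0.0192, -0.0006, -0.0551], [0.0192, -0.0006, -0.0551]]
```

```bash
python3 -m handwheel '[{"ax":0,"ay":0,"az":0,"x":0.0192,"y":0,"z":-0.0551,"grip":-1},{"ax":0,"ay":0,"az":0,"x":0.0192,"y":0,"z":-0.0551,"grip":-1},{"ax":0,"ay":0,"az":0,"x":0.0192,"y":0,"z":-0.0551,"grip":-1},{"ax":0,"ay":0,"az":0,"x":0.0192,"y":0,"z":-0.0551,"grip":-1},{"ax":0,"ay":0,"az":0,"x":0,"y":0,"z":0,"grip":-1}]'
python3 - <<'E'
from h import *
o=np.zeros((480,800,3),np.uint8)
for i,n in enumerate(('top','side')):
    im,d=bot.get_image(n);cv2.imwrite(f'pics/{n}6.png',im);np.save(f'pics/{n}6.npy',d)
    u,v=proj(n,S+[0,0,.1])[0].astype(int)
    o[:,i*400:i*400+396]=cv2.resize(im[v-60:v+60,u-50:u+49],(396,480),interpolation=2)
cv2.imwrite('pics/c6.png',o)
s=bot.read_state();print(s['ee_pos'],s['ft_force'],s['ft_torque'])
plan(S+[0,0,.130]+.019*ap+[.0015,0,0]+.0025*E_,Rl,1)
E
python3 fit.py 6
```

```text
t: 10.38
ee_pos: [0.5756, 0.2236, 0.14]
tool_rot: [-0.126, 0.118, 0.72, 0.672]
ft_force: [-3.9, -2.2, 5.8]
opening: 0.0384
[0.57559796 0.2236416  0.139977  ] [-3.36069779 -3.04658566  6.60359333] [-1.38055517  0.25210499  1.07545666]
per row mm 2.5 deg 0.12
turn [-0.0002, 0.0005, -0.0004] shifts [[0.0041, -0.004, -0.0204]]
side 173 plane tilt x,y deg [ 8.69669632 -0.08269724] centre off z mm 0.8089601783542637
extent x [-44.79458266 -18.41304997] y [-62.93193773  55.82641025] ((-31.36019515991211, -2.6504478454589844), (120.87329864501953, 27.295089721679688), 89.72905731201172)
foot est [0.57670532 0.20601434 0.01644776] fx [-0.00111534  0.00148505 -0.99999828] fz [ 0.06973798 -0.99756412 -0.00155922] fy [ 0.99756472  0.0697396  -0.00100906]
```

View pics/c6.png

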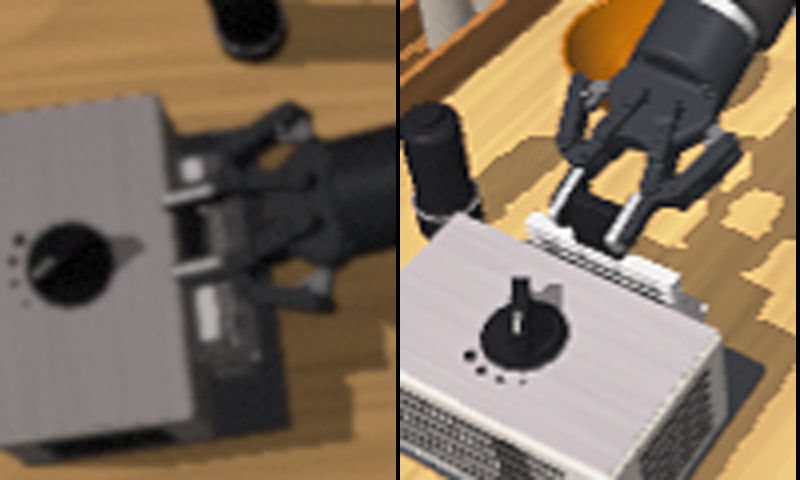

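The filter is in the slot between lip and back plate, with light contact starting. I press 4 mm further to seat it.

```bash
python3 -m handwheel '[{"ax":0,"ay":0,"az":0,"x":0.006,"y":0,"z":-0.0155,"grip":-1},{"ax":0,"ay":0,"az":0,"x":0.006,"y":0,"z":-0.0155,"grip":-1},{"ax":0,"ay":0,"az":0,"x":0,"y":0,"z":0,"grip":-1}]'
```

```text
t: 10.85
ee_pos: [0.5754, 0.2239, 0.1398]
tool_rot: [-0.127, 0.116, 0.721, 0.671]
ft_force: [-9.4, -7.6, 18.8]
opening: 0.0385
```

```bash
python3 -m handwheel '[{"ax":0,"ay":0,"az":0,"x":-0.008,"y":0,"z":0.021,"grip":-1},{"ax":0,"ay":0,"az":0,"x":0,"y":0,"z":0,"grip":-1},{"ax":0,"ay":0,"az":0,"x":0,"y":0,"z":0,"grip":0.6},{"ax":0,"ay":0,"az":0,"x":0,"y":0,"z":0,"grip":0.6},{"ax":0,"ay":0,"az":0,"x":0,"y":0,"z":0,"grip":0.6},{"ax":0,"ay":0,"az":0,"x":0,"y":0,"z":0,"grip":0.6}]'
python3 -m handwheel '[{"ax":0,"ay":0,"az":0,"x":-0.2,"y":0,"z":0,"grip":0.6},{"ax":0,"ay":0,"az":0,"x":-0.35,"y":0,"z":0,"grip":0.6},{"ax":0,"ay":0,"az":0,"x":-0.4,"y":0,"z":0,"grip":0.6},{"ax":0,"ay":0,"az":0,"x":-0.2,"y":0,"z":0,"grip":0.6},{"ax":0,"ay":0,"az":0,"x":0,"y":0,"z":0,"grip":0.6}]'
python3 - <<'E'
from h import *
o=np.zeros((480,800,3),np.uint8)
T=S+[0,0,.0];X=np.array([-az(3.94)])[0]
pts=[S+U*h+X*w+E_*t for h,w,t in((.146,-.02,.006),(.146,.02,.006),(.1,.06,.006),(.1,-.06,.006))]
for i,n in enumerate(('top','side')):
    im,d=bot.get_image(n);cv2.imwrite(f'pics/{n}7.png',im);np.save(f'pics/{n}7.npy',d)
    u,v=proj(n,S+[0,0,.1])[0].astype(int)
    c=cv2.resize(im[v-60:v+60,u-50:u+49],(396,480),interpolation=2)
    cv2.polylines(c,[np.int32((proj(n,pts)-[u-50.5,v-60.5])*4)],True,(0,0,255),1)
    o[:,i*400:i*400+396]=c
    W=world(n,d);L=(W-S)@np.c_[E_,X,U]
    for lo,hi in((.08,.105),(.108,.16)):
        m=(L[...,2]>lo)&(L[...,2]<hi)&(np.abs(L[...,0])<.018)&(np.abs(L[...,1])<.08)&(d>0)
        Q=L[m]*1e3;print(n,lo,len(Q),[np.round(np.percentile(Q[:,k],[1,50,99]),1).tolist() for k in range(3)] if len(Q) else '')
cv2.imwrite('pics/c7.png',o)
# dial target: TCP above dial, tool y az 218.3
D=np.array([.5724,.2563,0])+.035*E_;print(D)
E
```

```text
t: 11.6
ee_pos: [0.5758, 0.2235, 0.137]
tool_rot: [-0.126, 0.12, 0.72, 0.672]
ft_force: [-0.6, 0.2, 0.3]
opening: 0.0686
t: 12.22
ee_pos: [0.5854, 0.0927, 0.1848]
tool_rot: [-0.126, 0.119, 0.719, 0.673]
ft_force: [0.5, 0.3, 0.1]
opening: 0.0684
top 0.08 157 [[-2.8, 2.1, 9.4], [-56.5, 26.3, 62.9], [83.2, 98.5, 104.2]]
top 0.108 109 [[-2.9, 2.1, 9.4], [-15.8, 6.4, 22.9], [109.2, 143.4, 148.2]]
side 0.08 259 [[-2.1, 6.5, 10.1], [-56.1, 12.0, 62.9], [80.4, 97.8, 104.4]]
side 0.108 183 [[-1.9, 7.6, 10.5], [-16.1, 6.2, 23.4], [108.3, 133.5, 148.7]]
[0.5699955 0.291216  0.       ]
```

View pics/c7.png

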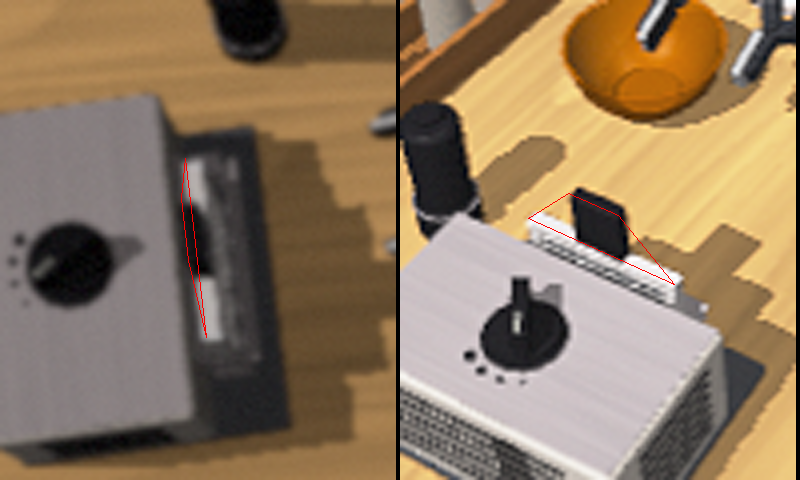

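The filter stands in the slot with its tab up, released. Shoulder about 98 mm and tab top about 146 mm above the slot floor match "home". The dial is still at off. Now to the dial.

```bash
cat >> h.py <<'E'
D=np.array([.5695,.292,0]);Rd=frame([0,0,-1.],az(218.3))
E
python3 - <<'E'
from h import *
plan([.578,.11,.29],Rd,8)
s=bot.read_state();R0=Ro.from_quat(s['tool_rot'])
E
```

```text
per row mm 13.4 deg 9.64
turn [-0.0209, 0.0472, 0.0145] shifts [[-0.0221, 0.0063, 0.1092], [-0.0379, 0.0006, 0.105], [-0.053, -0.004, 0.0982], [-0.0672, -0.0074, 0.0889], [-0.0799, -0.0096, 0.0774], [-0.0908, -0.0103, 0.0641], [-0.0997, -0.0097, 0.0492], [-0.1062, -0.0077, 0.0334]]
```

```bash
python3 -m handwheel '[{"ax":-0.0209,"ay":0.0472,"az":0.0145,"x":-0.022,"y":0.006,"z":0.109,"grip":0.3},{"ax":-0.0209,"ay":0.0472,"az":0.0145,"x":-0.038,"y":0,"z":0.105,"grip":0.3},{"ax":-0.0209,"ay":0.0472,"az":0.0145,"x":-0.053,"y":-0.004,"z":0.098,"grip":0},{"ax":-0.0209,"ay":0.0472,"az":0.0145,"x":-0.067,"y":-0.007,"z":0.089,"grip":0},{"ax":-0.0209,"ay":0.0472,"az":0.0145,"x":-0.08,"y":-0.01,"z":0.077,"grip":0},{"ax":-0.0209,"ay":0.0472,"az":0.0145,"x":-0.091,"y":-0.01,"z":0.064,"grip":0},{"ax":-0.0209,"ay":0.0472,"az":0.0145,"x":-0.1,"y":-0.01,"z":0.049,"grip":0},{"ax":-0.0209,"ay":0.0472,"az":0.0145,"x":-0.106,"y":-0.008,"z":0.033,"grip":0}]'
python3 - <<'E'
from h import *
print(bot.read_state()['qpos']);plan(D+[0,0,.24],Rd,6)
E
```

```text
t: 13.32
ee_pos: [0.5778, 0.1112, 0.2908]
tool_rot: [0.639, -0.308, -0.635, -0.305]
ft_force: [0.6, -0.5, 0.1]
opening: 0.0425
[ 0.53485382  0.02205668  0.17240568  0.00672259 -1.72122057  0.1398348 ]
per row mm 31.3 deg 0.08
turn [0.0003, -0.0003, -0.0001] shifts [[0.0691, -0.1477, 0.2038], [0.0693, -0.1475, 0.2039], [0.0696, -0.1474, 0.2039], [0.0698, -0.1472, 0.204], [0.0701, -0.147, 0.204], [0.0703, -0.1468, 0.2041]]
```

```bash
python3 -m handwheel '[{"ax":0,"ay":0,"az":0,"x":0.07,"y":-0.1475,"z":0.204,"grip":0},{"ax":0,"ay":0,"az":0,"x":0.07,"y":-0.1475,"z":0.204,"grip":0},{"ax":0,"ay":0,"az":0,"x":0.07,"y":-0.1475,"z":0.204,"grip":0},{"ax":0,"ay":0,"az":0,"x":0.07,"y":-0.147,"z":0.204,"grip":0},{"ax":0,"ay":0,"az":0,"x":0.07,"y":-0.147,"z":0.204,"grip":0},{"ax":0,"ay":0,"az":0,"x":0.07,"y":-0.147,"z":0.204,"grip":0},{"ax":0,"ay":0,"az":0,"x":0,"y":0,"z":0,"grip":0},{"ax":0,"ay":0,"az":0,"x":0,"y":0,"z":0,"grip":0}]'
python3 - <<'E'
from h import *
plan(D+[0,0,.121],Rd,6)
E
```

```text
t: 14.32
ee_pos: [0.5698, 0.2908, 0.2392]
tool_rot: [0.637, -0.308, -0.636, -0.307]
ft_force: [1.0, -1.7, 0.4]
opening: 0.0425
per row mm 19.7 deg 0.03
turn [0.0001, -0.0001, -0.0001] shifts [[0.1642, -0.001, 0.0019], [0.1642, -0.0009, 0.0019], [0.1642, -0.0009, 0.0018], [0.1642, -0.0009, 0.0018], [0.1642, -0.0009, 0.0017], [0.1642, -0.0008, 0.0016]]
```

```bash
python3 -m handwheel '[{"ax":0,"ay":0,"az":0,"x":0.164,"y":-0.001,"z":0.002,"grip":0},{"ax":0,"ay":0,"az":0,"x":0.164,"y":-0.001,"z":0.002,"grip":0},{"ax":0,"ay":0,"az":0,"x":0.164,"y":-0.001,"z":0.002,"grip":0},{"ax":0,"ay":0,"az":0,"x":0.164,"y":-0.001,"z":0.002,"grip":0},{"ax":0,"ay":0,"az":0,"x":0.164,"y":-0.001,"z":0.001,"grip":0},{"ax":0,"ay":0,"az":0,"x":0.164,"y":-0.001,"z":0.001,"grip":0},{"ax":0,"ay":0,"az":0,"x":0,"y":0,"z":0,"grip":0}]'
python3 -m handwheel '[{"ax":0,"ay":0,"az":0,"x":0,"y":0,"z":0,"grip":-1},{"ax":0,"ay":0,"az":0,"x":0,"y":0,"z":0,"grip":-1},{"ax":0,"ay":0,"az":0,"x":0,"y":0,"z":0,"grip":-1},{"ax":0,"ay":0,"az":0,"x":0,"y":0,"z":0,"grip":-1},{"ax":0,"ay":0,"az":0,"x":0,"y":0,"z":0,"grip":-1}]' 50
python3 - <<'E'
from h import *
s=bot.read_state();y=Ro.from_quat(s['tool_rot']).as_matrix()[:,1];print(np.degrees(np.arctan2(y[1],y[0]))%360,s['opening'],s['ft_force'],s['ft_torque'])
E
```

```text
t: 15.2
ee_pos: [0.5693, 0.2909, 0.1188]
tool_rot: [0.636, -0.31, -0.636, -0.306]
ft_force: [-0.1, 0.3, 0.4]
opening: 0.043
t: 15.82
ee_pos: [0.5715, 0.2924, 0.1229]
tool_rot: [0.638, -0.307, -0.635, -0.309]
ft_force: [5.3, 2.3, -1.1]
opening: 0.0105
218.33477834591335 0.01052571032829509 [ 5.27739894  2.30852841 -1.09583394] [ 0.7119421  -1.33934726 -0.04060154]
```

Gripped the bar (opening 10.5 mm on the 12 mm bar, jaw az 218.3°). Turning clockwise 1.22 rad.

```bash
python3 -m handwheel '[{"ax":0.0485,"ay":0,"az":0,"x":0,"y":0,"z":0,"grip":-1},{"ax":0.0485,"ay":0,"az":0,"x":0,"y":0,"z":0,"grip":-1},{"ax":0.0485,"ay":0,"az":0,"x":0,"y":0,"z":0,"grip":-1},{"ax":0.0485,"ay":0,"az":0,"x":0,"y":0,"z":0,"grip":-1},{"ax":0.0485,"ay":0,"az":0,"x":0,"y":0,"z":0,"grip":-1},{"ax":0.0485,"ay":0,"az":0,"x":0,"y":0,"z":0,"grip":-1},{"ax":0.0485,"ay":0,"az":0,"x":0,"y":0,"z":0,"grip":-1},{"ax":0.0485,"ay":0,"az":0,"x":0,"y":0,"z":0,"grip":-1}]'
python3 -m handwheel '[{"ax":0,"ay":0,"az":0,"x":0,"y":0,"z":0,"grip":-1},{"ax":0,"ay":0,"az":0,"x":0,"y":0,"z":0,"grip":-1},{"ax":0,"ay":0,"az":0,"x":0,"y":0,"z":0,"grip":-1},{"ax":0,"ay":0,"az":0,"x":0,"y":0,"z":0,"grip":-1}]'
python3 - <<'E'
from h import *
s=bot.read_state();y=Ro.from_quat(s['tool_rot']).as_matrix()[:,1];print('turned',np.radians(218.33)-np.arctan2(y[1],y[0])%(2*np.pi),s['opening'],s['ft_force'],s['ft_torque'],s['ee_pos'])
o=np.zeros((480,800,3),np.uint8)
for i,n in enumerate(('top','side')):
    im,d=bot.get_image(n);np.save(f'pics/{n}8.npy',d)
    u,v=proj(n,[.57,.25,.13])[0].astype(int)
    o[:,i*400:i*400+396]=cv2.resize(im[v-60:v+60,u-50:u+49],(396,480),interpolation=2)
    X=-az(3.94);W=world(n,d);L=(W-S)@np.c_[E_,X,U]
    m=(L[...,2]>.08)&(L[...,2]<.16)&(np.abs(L[...,0])<.018)&(np.abs(L[...,1])<.08)&(d>0)
    Q=L[m]*1e3;print(n,len(Q),[np.round(np.percentile(Q[:,k],[1,50,99]),1).tolist() for k in range(3)])
cv2.imwrite('pics/c8.png',o)
E
```

```text
t: 16.82
ee_pos: [0.5723, 0.2926, 0.1229]
tool_rot: [-0.345, 0.616, 0.343, 0.62]
ft_force: [9.4, 2.7, -3.1]
opening: 0.0106
t: 17.32
ee_pos: [0.5723, 0.2926, 0.1229]
tool_rot: [-0.346, 0.615, 0.345, 0.619]
ft_force: [8.4, 3.4, -2.4]
opening: 0.0107
turned 1.2187901499178895 0.0107331508579385 [ 8.3743697   3.40783013 -2.43709638] [ 1.01094597 -2.54788504  0.1430273 ] [0.57227145 0.2925773  0.12293825]
top 274 [[-3.0, 2.2, 9.6], [-55.5, 10.9, 62.8], [83.1, 101.7, 149.3]]
side 164 [[-3.3, 6.4, 10.0], [-4.1, 34.3, 63.0], [80.3, 98.2, 114.2]]
```

View pics/c8.png

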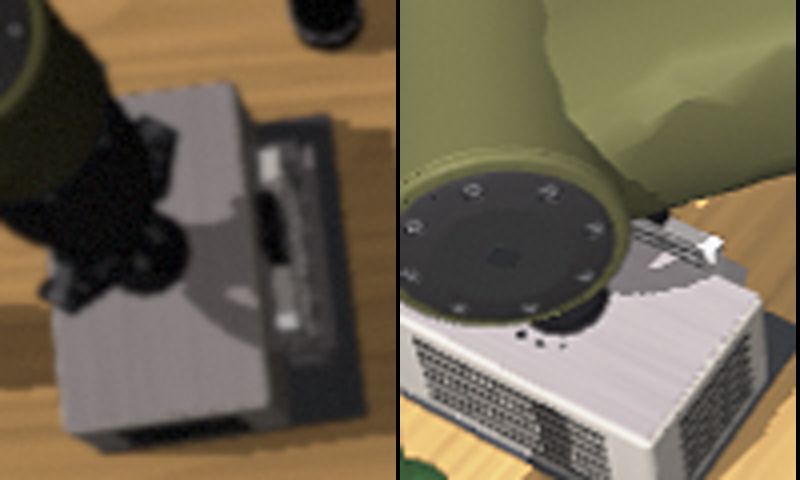

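The tool turned 1.219 rad. The twist on the wrist reads 0.143 N m against about 0.15 expected at the third click. The filter is unchanged in the top view. Handing in.

```bash
python3 -c "
from bench import bot
bot.job_done(); s=bot.read_state(); print(s['t'],s['opening'],s['ft_torque'])"
```

```text
the job is handed in; nothing more can be done
the job is handed in; nothing more can be done
```

I stood the filter upright in the extractor's slot and let go of it, then turned the fan dial clockwise to the third click. The fingers were still holding it there when I handed the job in. The last reading was at 17.3 s of the 54 s allowed, and no verdict was reported.

**Filter:** It stopped hard on the slot floor and took nearly 19 N of push without sinking further. After release both cameras showed it upright, with the shoulder about 98 mm and the tab top about 146 mm above the slot floor (expected 100 and 146). It sat within about 3–6 mm of the slot's middle, and the top view was unchanged after the dial was turned.

**Dial:** The tool turned 1.219 rad with the bar gripped at 50 N. The wrist torque read 0.143 N m, against about 0.15 expected at the third click. The dial joint itself can't be read, so its angle is inferred from the tool's turn and the torque.

**Small disagreements:**
- **Cameras:** they differed by about 2–4 mm on where the filter sits across the slot.
- **Filter height:** the height worked out from the arm was about 2 mm above the slot floor, which I put down to grip-point error because the stop was hard.
- **Sideways pull:** about 9 N was left on the dial grip.
- **Last side view:** the arm partly hid the filter.

Nothing came near the bystanders in the pictures I viewed, but I did not measure them again at the end. Early on, two move commands were refused for missing fields; nothing moved, and I resent them in full.

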